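# Pull the heavy spring gauge out to its set marker

### The arm

A 6-joint arm with a two-finger parallel gripper is mounted at the origin on a cart in front of the work surface, level with it; the furniture and walls round the work are solid. World frame = base frame: x ahead of the robot, y to its left, z up, the work surface at z = 0. Lengths are in m, angles in rad, forces in N, time in s.
With the tool pointing down it reaches from about 0.275 to 0.825 m from the base axis. Payload 4.9 kg.
Tool frame: the origin (TCP) lies between the finger pads; the fingertips stand ahead of it and the grasp point (between the pads) lies 5 mm behind it (arm.tips_ahead is the z of the fingertips in the tool frame, in m); z points along the fingers, y is the line along which they close (so a half turn about z gives the same grasp; the last joint's range is limited). The gripper opens to 85 mm and grips with 20 to 120 N. Pads are 22 mm wide; open, the fingers measure 114 mm over their backs; the gripper's body (76 mm by 85 mm) begins 54 mm behind the grasp point. The pads swing forward as they close: fully open they stand 13 mm farther back than shut.
Start: joints at [-1.348, 0.326, -0.193, 1.052, 0, 1.437], TCP at [0.192, -0.515, 0.245] pointing down, gripper open.
Joint ranges: [-2.65, 2.65], [-0.97, 1.79], [-1.3, 1.35], [-1.93, 2.1], [-1.47, 1.37], [-3.14, 3.14]. Speed limits (rad/s): [2.57, 2.57, 3.14, 3.14, 3.14, 3.14].

### API

Orientations are given as a unit quaternion [x, y, z, w].
In Python, from bench import arm, claw, readout, imaging, workorder, nets gives the robot as it stands. Calls block until the motion is done:
- arm.move_ptp(position, orientation): joint-space move of the TCP to a pose.
- arm.servo_line(position, rate=0.15, frame=None, guard=None): straight line of the TCP; frame=None keeps the orientation; rate is the mean speed in m/s. With guard (N) it stops when the force on the tool has changed by that much, and returns True; else False.
- arm.goto_joints(angles): joint-space move.
- claw.let_go() and claw.clamp(): open the fingers fully, or close them until they stop; the grip force is fixed at half the most.
- arm.pause(seconds).
- arm.inverse_kinematics(position, orientation): joint angles nearest the present ones, or None.
- readout.read_state(): the state.
- imaging.snapshot(name): name is "scene" or "side" or "wrist"; returns the picture (384x512x3 uint8, red, green, blue); there is no depth.
- imaging.calibration(name): a dict with "fx", "fy", "cx", "cy" (pixels), "cam_to_world" (4x4, takes a point from camera to world coordinates); the wrist camera has in their place "hand_eye" (4x4, takes a point from camera to tool coordinates, whose origin is the TCP and whose axes are the flange's). Camera axes: x right, y down, z forward; pixel columns grow to the right and rows downward; lengths in m; the calibration is good to about 2 mm. A picture is of the moment at which its call begins: read the wrist's pose just before it. calibration takes no time and is no camera call.
A pose or a line that the arm cannot do raises arm.IKError and nothing moves.
- workorder.close_job(): hands the job in; it is judged then, once.
Trained networks look in the newest picture that a camera, given by its name, has taken for a name from the list of things; names that differ only in an ending like _2 or _b are one class to them, and where a whole thing is asked for, a point or a joint stands for the part that bears it (a point fixed in the world has none). Each returns a list of dicts, best first, with "p" (0 to 1); they miss things now and then, are a little off and sometimes report something else, mostly with a low value. They report only what shows in the picture. A call takes as long as a camera call.
- nets.find_in(query, camera): "extent" ([centre column, centre row, width, height] in pixels, round what is visible of it).
The state is a dict: "time": time; "q": joint angles; "qvel": joint speeds; "joint_torque": joint torques, N m; "ee_pos": TCP position; "tcp_rot": TCP orientation; "contact_force": force on the tool from outside, world axes, zero at the start; "moment": the same for the moment, N m; "finger_gap": finger opening in m; "grip_force": force on a finger pad.
Only numpy, scipy, OpenCV 4.12 (cv2) and the standard library are available. Lean on these libraries where they do the work, as an engineer would, in place of code of your own. Each camera call takes 0.05 s, during which the arm holds its last target. There are 200 camera calls.

### The job

Check the heavy pull gauge, the one with the thick barrel: draw its sprung slide out by the black tab until its pointer stands level with the marker clip on the scale rail, without overpulling, and hold it there for about two seconds. Then ease it back, not letting it snap, until it is fully home, and let go. Leave the marker clip and the slender gauge as they are.

Things in the scene. Friction and masses are not known exactly. Their poses are not given: they have to be found in the camera images.
- heavy_gauge: Pull gauge with a THICK 40 mm aluminium barrel on a dark foot 270 mm long, fixed to the desk; the gauge beside it has a slender 22 mm barrel (either may be left). Origin: at desk level under the pull tab's home; z up, y towards the scale rail. The slide pulls out along -x (roughly to the robot, yaw within 0.25 rad). Barrel along +x from 41 mm, its top 58 mm above the desk; scale rail under 33 mm.
- heavy_grip (a point): On the heavy gauge's pull tab, at its middle, 70 mm above the desk; moves with the slide, axes as the gauge's. The tab is an upright black blade on the end of the slide's rod: 14 mm thick along x, 30 mm wide along y, from 28 to 88 mm above the desk, free all round above 46 mm except for the barrel 34 mm behind it; grip it from above across its thickness.
- heavy_slide (a joint): How far the heavy gauge's slide is pulled out, m: 0 = fully home against its stop, at most 0.095. A spring pulls it home: about 2 N at 0, growing by 1.2 N per 10 mm (about 10 N at 70 mm). It snaps back if let go.
- heavy_pointer (a point): Tip of the thin steel pointer on the heavy gauge's slide, over the scale rail: 27 mm above the desk, 32 mm to the +y side of the tab's middle and level with it along x. Moves with the slide; axes as the gauge's.
- heavy_mark (a point): Inner end of the tooth of the small dark steel marker clip (12 mm wide) on the outer edge of the heavy gauge's scale rail: 27 mm above the desk, 34 mm to the +y side of the slide's line, set 30 to 73 mm out from the pointer's home along the gauge's -x; axes as the gauge's. The clip sits tight but could be pushed along, and must stay where it is.
- light_slide (a joint): How far the slide of the slender gauge is pulled out, m: 0 = home. It must stay home.

How it is judged:
By the outcome, as a careful person would: the job done as asked, in the order asked, and still so for the second after the job is handed in, with the robot touching nothing.
It also fails if it takes over 35 s, if anything falls off the work surface, if the arm or the gripper's body presses on something with over 40 N, if the wrist force passes 120 N, or if a joint passes its speed limit or range.

## Working session

There is one attempt and no reset: what is moved stays moved. The work goes in short steps, each a Python script; the robot and the scene stay as the last script left them, time stands still between calls to the robot, and variables do not carry over. Pictures are saved under pics/ and viewed, at most 10 in all, crops included, and the job is handed in when it is done.

```bash
mkdir -p pics
python3 - <<'E'
from bench import arm, claw, readout, imaging, workorder, nets
import cv2,numpy as np
ims=[]
for n in("scene","side"):
    im=imaging.snapshot(n); cv2.imwrite(f"pics/{n}0.png",im[:,:,::-1])
    c=imaging.calibration(n); print(n,c["fx"],c["fy"],c["cx"],c["cy"],np.round(c["cam_to_world"],4).tolist())
    for q in("heavy_gauge","heavy_grip","heavy_mark","heavy_pointer"):
        print(q,[(np.round(d["extent"],1).tolist(),round(d["p"],2)) for d in nets.find_in(q,n)[:3]])
print(imaging.calibration("wrist"),arm.tips_ahead,readout.read_state())
E
```

```text
scene 421.42183821888983 421.42183821888983 255.1226667440034 186.6399402222494 [[0.9142, -0.284, 0.289, 0.3599], [-0.4047, -0.6749, 0.6171, -0.6073], [0.0198, -0.6811, -0.7319, 0.7107], [0.0, 0.0, 0.0, 1.0]]
heavy_gauge [([262.1, 185.9, 118.3, 55.1], 0.67)]
heavy_grip [([261.8, 171.8, 21.6, 25.4], 0.65)]
heavy_mark [([284.9, 252.9, 25.6, 29.2], 0.46)]
heavy_pointer [([259.2, 174.7, 21.4, 30.3], 0.64)]
side 387.6285081667863 387.6285081667863 259.06513627040823 196.27117443096552 [[0.9987, -0.0431, 0.0288, 0.5635], [-0.0464, -0.4937, 0.8684, -0.8103], [-0.0232, -0.8685, -0.4951, 0.4744], [0.0, 0.0, 0.0, 1.0]]
heavy_gauge [([288.6, 192.2, 115.6, 39.9], 0.69)]
heavy_grip [([283.8, 180.4, 23.8, 24.5], 0.65)]
heavy_mark []
heavy_pointer [([283.1, 184.3, 25.1, 24.5], 0.73)]
{'fx': 323.47164047278267, 'fy': 323.47164047278267, 'cx': 251.93296782090516, 'cy': 195.2909267348336, 'hand_eye': array([[ 2.76051770e-05, -9.60769409e-01, -2.77348412e-01,
         7.00069491e-02],
       [ 9.99999856e-01,  1.75037964e-04, -5.06820813e-04,
         7.84247975e-04],
       [ 5.35484434e-04, -2.773483
[... 157 characters left out ...]
 'q': array([-1.34822560e+00,  3.26242899e-01, -1.92649788e-01,  1.05197801e+00,
       -4.33292738e-05,  1.43659101e+00]), 'qvel': array([ 6.63301710e-06, -9.09275594e-04,  6.00113641e-04, -9.23596866e-04,
       -5.31739243e-04, -1.63727153e-04]), 'joint_torque': array([-7.63039461e-04, -4.42961633e+01,  2.62538499e+01,  2.79637970e-03,
       -1.25707852e-04,  1.59463045e-06]), 'ee_pos': array([ 0.19208528, -0.51536154,  0.24523852]), 'tcp_rot': array([ 9.84131005e-01,  1.77443406e-01, -2.32858363e-05, -3.61905190e-05]), 'contact_force': array([0.24990972, 0.34849832, 0.01094414]), 'moment': array([0.00523422, 0.04859677, 0.00722116]), 'grip_force': 0.0, 'finger_gap': 0.08566407255795286}
```

View pics/scene0.png

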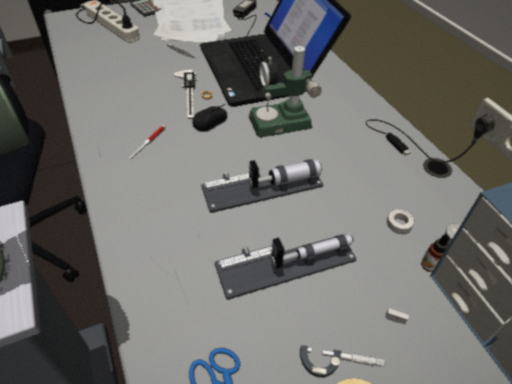

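View pics/side0.png

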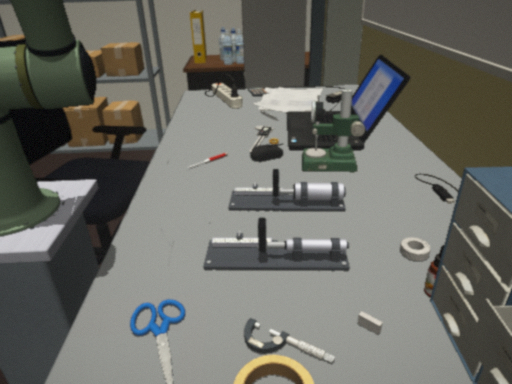

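The thick-barrelled gauge is the farther one: its tab is at about (254,174) in scene and (276,182) in side. The slender gauge is nearer, at about (278,252) in scene. A small clip seems to sit on the rail left of the tab. I'll triangulate the tab and look closer with the wrist camera.

```bash
cat > h.py <<'E'
from bench import arm, claw, readout, imaging, workorder, nets
import cv2,numpy as np
from scipy.spatial.transform import Rotation as R
def cam(n):
    c=imaging.calibration(n)
    if "cam_to_world" in c: T=c["cam_to_world"]
    else:
        s=readout.read_state(); W=np.eye(4); W[:3,:3]=R.from_quat(s["tcp_rot"]).as_matrix(); W[:3,3]=s["ee_pos"]; T=W@c["hand_eye"]
    return c,T
def ray(n,px,cT=None):
    c,T=cT or cam(n); d=T[:3,:3]@[(px[0]-c["cx"])/c["fx"],(px[1]-c["cy"])/c["fy"],1]
    return T[:3,3],d
def onz(n,px,z,cT=None):
    o,d=ray(n,px,cT); return o+d*(z-o[2])/d[2]
def tri(rs):
    A=0;b=0
    for o,d in rs:
        d=d/np.linalg.norm(d);P=np.eye(3)-np.outer(d,d);A=A+P;b=b+P@o
    return np.linalg.solve(A,b)
def quat(yaw,flip=0): # tool y along gauge +x, tool x along gauge +y, z down
    c,s=np.cos(yaw),np.sin(yaw)
    M=np.array([[-s,c,0],[c,s,0],[0,0,-1.]]).T
    M=np.array([[-s,c,0],[c,s,0],[0,0,-1.]])
    M=np.column_stack([[-s,c,0],[c,s,0],[0,0,-1.]])
    return R.from_matrix(M).as_quat()
E
python3 - <<'E'
from h import *
p=tri([ray("scene",(254,174)),ray("side",(276,182.5))]);print(p)
print("scene foot corners",[onz("scene",q,0.01).round(3).tolist() for q in((203,184),(210,207),(322,183))])
print("side",[onz("side",q,0.01).round(3).tolist() for q in((230,209),(344,209))])
yaw=0.0
pos=p.copy();pos[2]=0.20;pos[1]+=0.03;pos[0]-=.02
print(arm.inverse_kinematics(pos,quat(yaw)))
arm.move_ptp(pos,quat(yaw))
cT=cam("wrist");np.savez("w1.npz",T=cT[1])
im=imaging.snapshot("wrist");cv2.imwrite("pics/w1.png",cv2.resize(im[:,:,::-1],(800,600),interpolation=cv2.INTER_CUBIC))
for q in("heavy_grip","heavy_mark","heavy_pointer"):
    print(q,[(np.round(d["extent"],1).tolist(),round(d["p"],2)) for d in nets.find_in(q,"wrist")[:3]])
s=readout.read_state();print(s["time"],s["ee_pos"])
E
```

```text
[ 0.62939194 -0.02408166  0.06063501]
scene foot corners [[0.53, 0.037, 0.01], [0.522, -0.034, 0.01], [0.783, -0.066, 0.01]]
side [[0.521, -0.049, 0.01], [0.78, -0.071, 0.01]]
[-0.11135439  0.46679938 -0.09813118  1.00586577  0.          1.45944194]
heavy_grip [([287.1, 206.5, 53.5, 70.8], 0.76)]
heavy_mark [([222.9, 152.3, 18.1, 23.4], 0.74)]
heavy_pointer [([290.9, 207.3, 52.9, 73.4], 0.96)]
3.0833 [0.60939917 0.00516375 0.20007454]
```

View pics/w1.png

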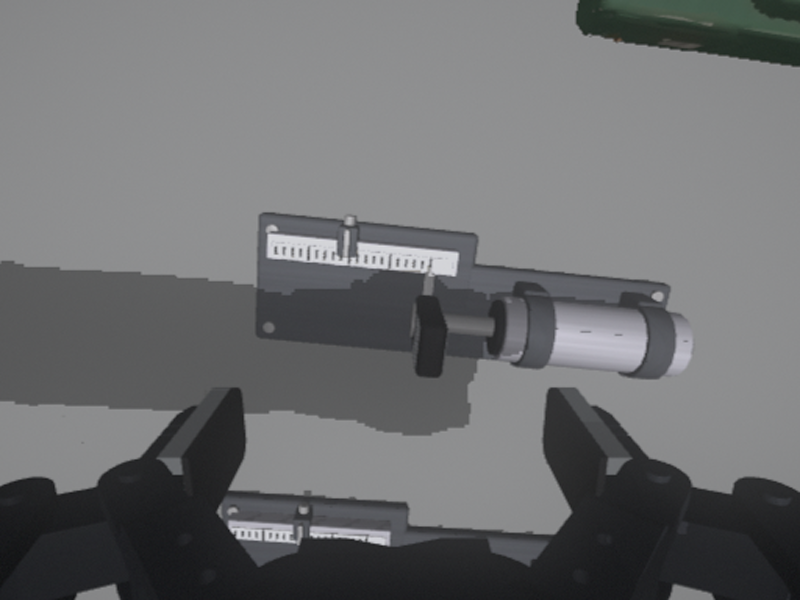

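The wrist view shows the pointer tip at about (431,262), the clip at about (347,240) with its tooth pointing down, and the tab top at (430,340), all in zoomed pixels. I'll zoom in on a crop.

Run:
```python
from h import *
im=cv2.imread("pics/w1.png");im=cv2.resize(im,(512,384),interpolation=cv2.INTER_AREA)
im=imaging.snapshot("wrist")[:,:,::-1]; cv2.imwrite("pics/w1raw.png",im)
c=im[125:245,155:315]; cv2.imwrite("pics/w1c.png",cv2.resize(c,(800,600),interpolation=cv2.INTER_CUBIC))
```

```text
(no output)
```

View pics/w1c.png

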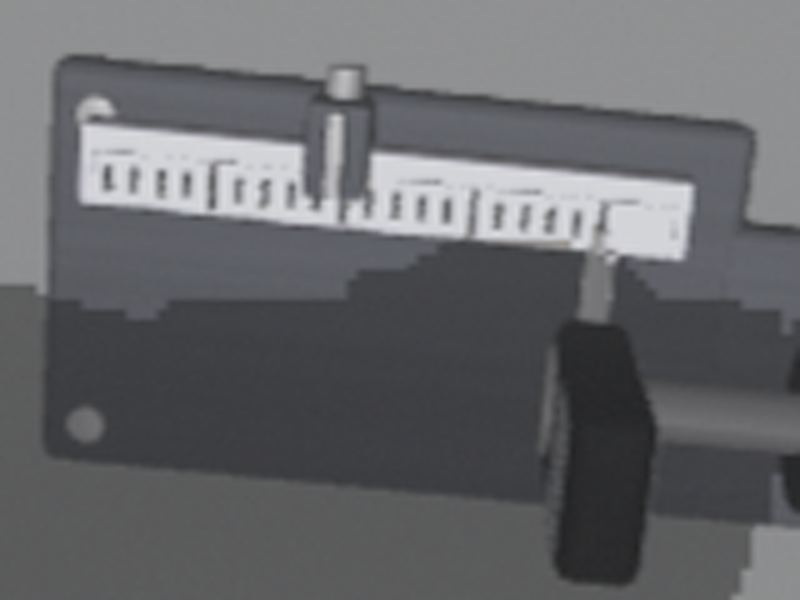

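Run:
```python
from h import *
cT=(imaging.calibration("wrist"),np.load("w1.npz")["T"])
f=lambda u,v:((u+.5)/5-.5+155,(v+.5)/5-.5+125)
P=onz("wrist",f(600,228),.027,cT);M=onz("wrist",f(337,195),.027,cT)
a=onz("wrist",f(80,205),.024,cT);b=onz("wrist",f(685,260),.024,cT)
t1=onz("wrist",f(600,325),.088,cT)
t=onz("wrist",f(600,577),.088,cT)
d=b-a;yaw=np.arctan2(d[1],d[0]);ex=np.array([np.cos(yaw),np.sin(yaw),0]);ey=np.array([-ex[1],ex[0],0])
print("P",P,"M",M,"yaw",yaw,"dist",(P-M)@ex,(M-P)@ey,"tab",t,t1)
tab=P-.032*ey;print("tab from pointer",tab)
g=(P+M)/2; pos=[g[0],g[1]-.004,.135]
arm.move_ptp(pos,quat(yaw))
cT=cam("wrist");np.savez("w2.npz",T=cT[1],yaw=yaw)
im=imaging.snapshot("wrist")[:,:,::-1];cv2.imwrite("pics/w2raw.png",im)
print([(q,[(np.round(d["extent"],1).tolist(),round(d["p"],2)) for d in nets.find_in(q,"wrist")[:2]]) for q in("heavy_grip","heavy_mark","heavy_pointer")])
c,T=cT
for X in(P,M):
    x=np.linalg.inv(T)@np.r_[X,1];print(c["fx"]*x[0]/x[2]+c["cx"],c["fy"]*x[1]/x[2]+c["cy"])
cv2.imwrite("pics/w2.png",cv2.resize(im[90:270,140:380],(800,600),interpolation=cv2.INTER_CUBIC))
print(readout.read_state()["time"])
```

```text
P [0.63078356 0.01221279 0.027     ] M [0.58103486 0.01862323 0.027     ] yaw -0.09391168206766158 dist 0.050130613696301354 0.0017170761087705788 tab [ 0.62751388 -0.03249571  0.088     ] [0.62676336 0.00956949 0.088     ]
tab from pointer [ 0.6277828  -0.01964621  0.027     ]
[('heavy_grip', [([307.8, 242.1, 68.4, 98.2], 0.58)]), ('heavy_mark', [([219.9, 175.2, 17.2, 33.3], 0.9)]), ('heavy_pointer', [([308.3, 240.7, 66.4, 99.7], 0.68)])]
286.5335516507596 193.22209708563798
220.2882418036593 190.89197218106494
3.7
```

View pics/w2.png

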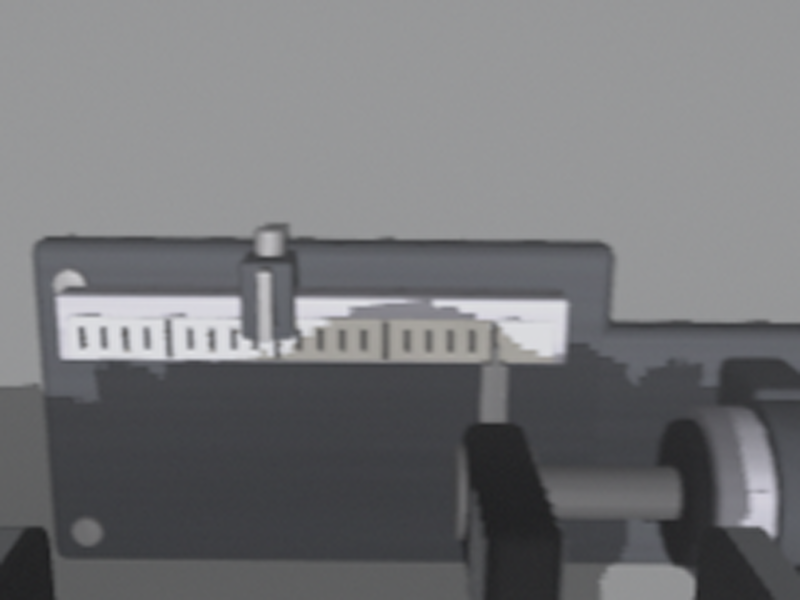

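Run:
```python
import cv2,numpy as np
im=cv2.imread("pics/w2raw.png")
a=cv2.resize(im[150:210,200:240],(400,600),interpolation=cv2.INTER_NEAREST)
b=cv2.resize(im[170:230,268:308],(400,600),interpolation=cv2.INTER_NEAREST)
cv2.imwrite("pics/z.png",np.clip(np.hstack([a,b])*1.3,0,255).astype(np.uint8))
```

```text
(no output)
```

View pics/z.png

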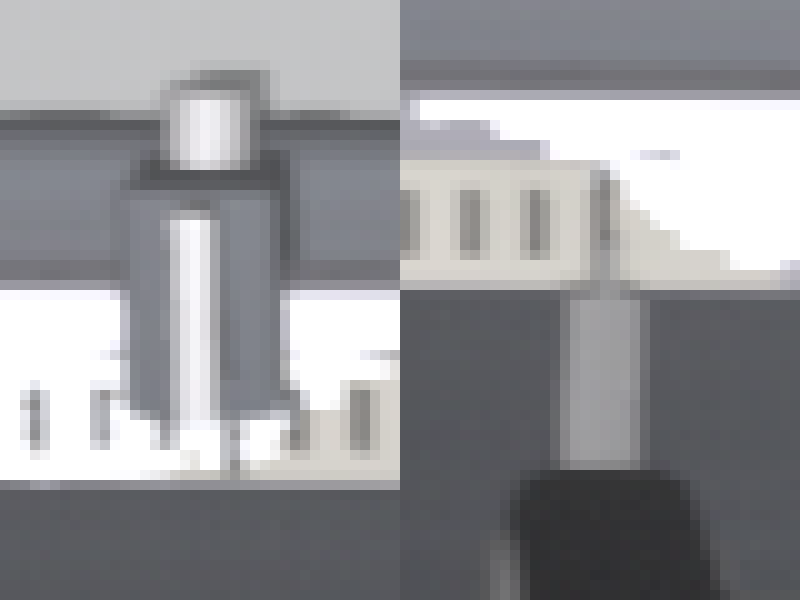

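The clip tooth is at crop x≈19.5 (raw column about 219.2) and the pointer tip at raw column about 287.7, so the pull is about 51 mm. I'll grip the tab high, clear of the barrel, pull to about 46 mm, and look again.

```bash
cat >> h.py <<'E'
YAW=float(np.load("w2.npz")["yaw"]); EX=np.array([np.cos(YAW),np.sin(YAW),0])
E
python3 - <<'E'
from h import *
def st(l):
    s=readout.read_state();print(l,round(s["time"],2),s["ee_pos"].round(4),s["contact_force"].round(2),round(s["finger_gap"],4),round(float(s["grip_force"]),1))
    return s
g=np.array([.628,-.019,.075])
arm.servo_line(g+[0,0,.06],rate=.15)
hit=arm.servo_line(g,rate=.06,guard=6);s=st(f"down {hit}")
if not hit:
    claw.clamp();s=st("clamped")
    np.save("home.npy",s["ee_pos"])
    p=s["ee_pos"].copy();p[2]=.075
    arm.servo_line(p-.046*EX,rate=.03);st("46")
    T=cam("wrist")[1];np.save("w3.npy",T)
    im=imaging.snapshot("wrist")[:,:,::-1];cv2.imwrite("pics/w3raw.png",im)
    cv2.imwrite("pics/w3.png",cv2.resize(im,(800,600),interpolation=cv2.INTER_CUBIC))
    print([(q,[(np.round(d["extent"],1).tolist(),round(d["p"],2)) for d in nets.find_in(q,"wrist")[:2]]) for q in("heavy_mark","heavy_pointer")])
E
```

```text
down False 5.25 [ 0.6284 -0.0191  0.0755] [ 0.21 -0.77 -0.13] 0.0854 0.0
clamped 5.9 [ 0.6284 -0.019   0.0752] [ 0.4   0.06 -0.36] 0.0125 59.6
46 7.57 [ 0.5836 -0.0145  0.0753] [ 6.87  1.05 -1.77] 0.013 59.2
[('heavy_mark', [([240.9, 148.4, 22.8, 47.0], 0.59)]), ('heavy_pointer', [([284.8, 241.7, 100.2, 143.4], 0.64)])]
```

View pics/w3.png

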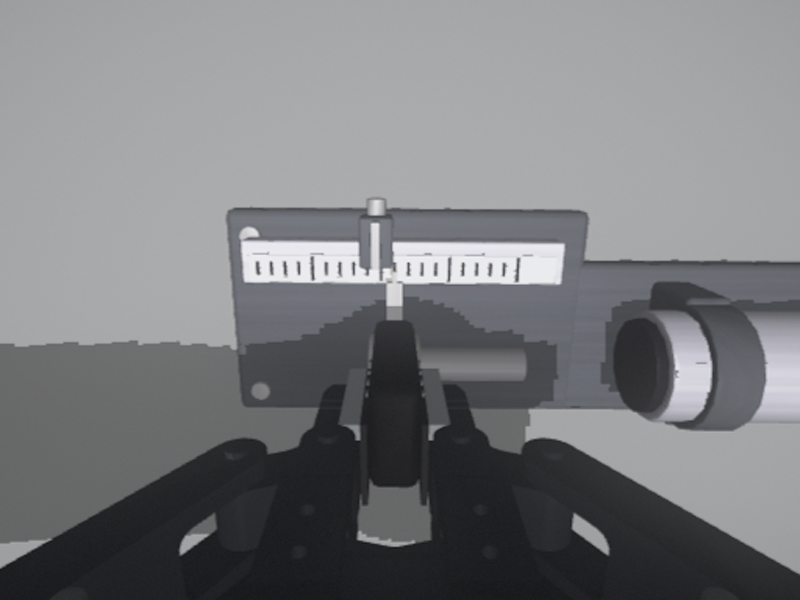

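The pull is clean. In zoomed pixels the pointer is at column 394 and the tooth at column 375, so about 6.5 mm remains. I'll pull most of that and look closely.

Run:
```python
from h import *
h=np.load("home.npy");h[2]=.075
p0=readout.read_state()["ee_pos"]
d=-(p0-h)@EX;tgt=h-(.046+.0055)*EX
arm.servo_line(tgt,rate=.015)
s=readout.read_state();print(s["time"],d,-(s["ee_pos"]-h)@EX,s["contact_force"])
np.save("tgt.npy",tgt)
im=imaging.snapshot("wrist")[:,:,::-1];cv2.imwrite("pics/w4raw.png",im)
c=im[125:205,215:275];cv2.imwrite("pics/w4.png",cv2.resize(c,(450,600),interpolation=cv2.INTER_NEAREST))
```

```text
8.2333 0.04502718545710784 0.05033702557909185 [ 7.47439144  1.36789248 -2.12543799]
```

View pics/w4.png

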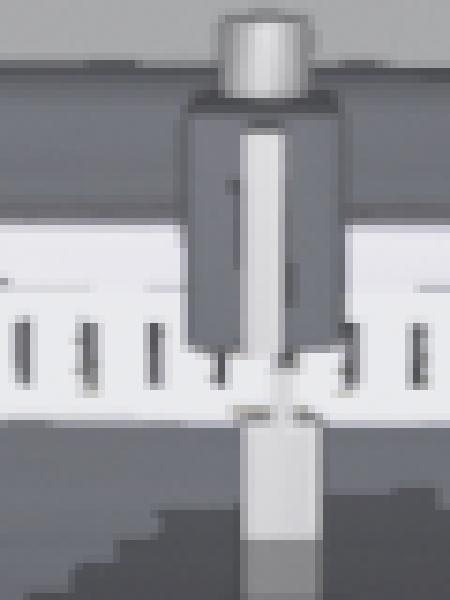

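The tooth is at crop column 264 and the pointer tip at 282, which leaves about 1.3 mm. I'll advance by that, verify and hold.

Run:
```python
from h import *
h=np.load("home.npy");h[2]=.075
t=np.load("tgt.npy")-.0013*EX; np.save("tgt.npy",t)
arm.servo_line(t,rate=.006)
s=readout.read_state();print(s["time"],-(s["ee_pos"]-h)@EX,s["contact_force"])
im=imaging.snapshot("wrist")[:,:,::-1];cv2.imwrite("pics/w5raw.png",im)
c=im[125:205,215:275];cv2.imwrite("pics/w5.png",cv2.resize(c,(450,600),interpolation=cv2.INTER_NEAREST))
```

```text
8.65 0.051509858256986944 [ 8.09948997  1.5978943  -2.95337842]
```

View pics/w5.png

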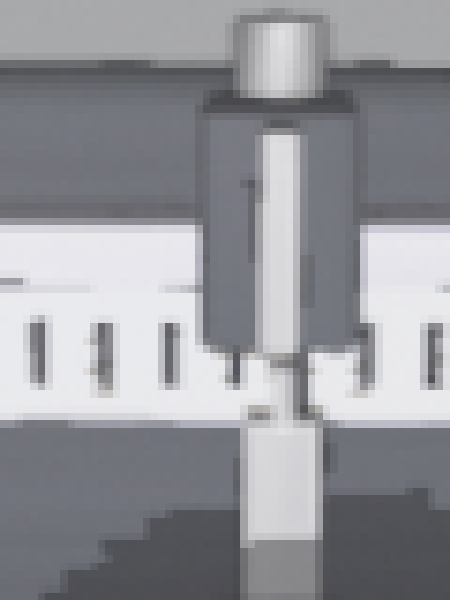

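The tooth (column 280) and pointer (column 281) are now level. I'll hold, ease back and release.

Run:
```python
from h import *
h=np.load("home.npy");h[2]=.075
def st(l):
    s=readout.read_state();print(l,round(s["time"],2),round(-(s["ee_pos"]-h)@EX,5),s["contact_force"].round(2))
arm.pause(2.2);st("held")
arm.servo_line(h-.006*EX,rate=.025);st("6mm")
arm.servo_line(h+.0004*EX,rate=.008,guard=8);arm.pause(.3);st("home")
claw.let_go();st("open")
up=readout.read_state()["ee_pos"].copy();up[2]=.135
arm.servo_line(up,rate=.1)
v=np.load("w2.npz")["T"]
g=np.array([.606,.0115,.135]);arm.servo_line(g,rate=.15)
T=cam("wrist")[1];im=imaging.snapshot("wrist")[:,:,::-1];cv2.imwrite("pics/w6raw.png",im);st("end")
a=cv2.imread("pics/w2raw.png")[110:270,140:340];b=im[110:270,140:340]
cv2.imwrite("pics/w6.png",cv2.resize(np.hstack([a,b]),(800,320),interpolation=cv2.INTER_CUBIC))
```

```text
held 10.9 0.0515 [ 8.08  2.09 -1.72]
6mm 12.93 0.00597 [3.41 0.82 5.34]
home 14.18 1e-05 [0.89 2.42 6.35]
open 14.88 -0.00037 [ 0.26 -0.27  0.32]
end 16.08 0.02478 [-0.12  0.28 -0.93]
```

View pics/w6.png

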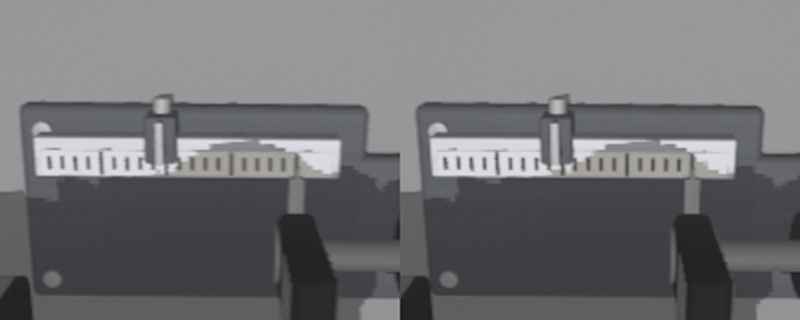

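Before and after look the same: the pointer is back at the zero tick, and the clip has not moved relative to the rail (both shifted about 4 px with the view).

```bash
python3 -c "
from bench import workorder
print(workorder.close_job())"
```

```text
the job is handed in; nothing more can be done
None
```

I drew the heavy gauge out about 51.5 mm until its pointer stood level with the marker clip, held it there for just over 2 s, eased it fully home, let go, and handed the job in; the marker clip looked unmoved afterwards and the arm stayed clear of the slender gauge.

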